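# Hold the loupe in focus over the ring gauge

### The job

Swing the dial-indicator arm right back, clear of the steel ring gauge on the inspection stage. Then take the loupe from its rest by the handle and hold it level with its lens centred over the ring gauge, the lens at the height of the red collar on the stage's focus post. Finish while still holding it steady there in the gripper; do not shift the gauge, the collar or the other things on the desk, and do not touch the gauge with the loupe.

Things in the scene. Friction and masses are not known exactly. Their poses are not given: they have to be found in the camera images.
- swing_arm (a joint): the horizontal arm that carries a dial indicator, turning about an upright post at the +y side of the stage; rad; 0 = arm lies along the stage's -y with the dial straight over the ring gauge, grows counter-clockwise seen from above (dial goes away from the gauge towards the stage's +x, the back); stops at 0 and 1.6 (right back); stiff friction of 0.12 N m, stays where left; clear beyond 1.2
- swing_pivot (a point): point on the upright axis of the swing arm, at the height of the middle of its knob (138 mm above the desk); axes are the stage's. The post and hub under it reach only 122 mm above the desk
- swing_knob (a point): middle (graspable height) of the upright black cylindrical knob, 18 mm in diameter and 47 mm tall, that stands on the arm 65 mm from the pivot axis; 138 mm above the desk, the knob's top 159 mm, the arm's top (the knob's foot) 112 mm. The arm bar is 14 mm wide; the dial (56 mm wide, top 133 mm above the desk) hangs from 130 to 152 mm from the axis. At all arm positions the knob lies on the line from pivot to dial
- stage: fixed dark inspection plate 175 x 240 x 10 mm; origin on the desk right under the nominal place of the ring gauge (the gauge stands on the plate there); z up. In its frame the focus post (12 mm thick, top 150 mm above the desk) stands at x +90, y -20 mm, and the swing-arm post at x 0, y +140 mm
- gauge_center (a point): centre (half-way up) of the steel ring gauge, a loose ring 47 mm in diameter and 18 mm high standing on the stage plate, its top 28 mm above the desk
- focus_mark (a point): middle of the red collar (26 mm diameter, 10 mm high) clamped on the focus post; its height, 80 to 125 mm above the desk, is the focal height for the middle of the loupe's lens; leave the collar where it is
- loupe_grip (a point): middle of the loupe's handle at its balance point, where to grip it; the handle is a black bar 16 mm wide (x), 18 mm high (z), 135 mm long (along y, from -75 to +60 mm of this point). The loupe weighs about 0.13 kg. At the start it lies level in the rest's two saddles, this point 54 mm above the desk
- loupe_lens (a point): centre of the loupe's lens, which is set in a steel ring 56 mm in diameter and 10 mm high, 100 mm from loupe_grip along the loupe's +y and at the same height (the lens's middle plane is the handle's); z is the lens axis, square to the lens
- cradle: fixed grey rest of the loupe; foot 70 x 135 x 8 mm, origin under its centre on the desk; two saddles 10 mm thick at y -50 and +50 mm carry the handle from 45 mm up, with cheeks 31 mm wide overall and up to 53 mm high; between the saddles the handle is free from the foot up (90 mm gap); the loupe's axes start parallel to the rest's, its grip point over the rest's origin and its lens beyond the +y saddle
- micrometer: loose outside micrometer lying flat, 59 x 134 x 17 mm, origin under its centre; leave alone
- vee_block: loose ground steel vee block, 38 x 62 x 42 mm, origin under its centre; leave alone
- sample_bottle: loose small bottle with yellow cap, 52 mm diameter, 105 mm high, origin under its centre; leave alone
- ring_gauge: the ring gauge itself; origin under its centre, on the plate

How it is judged:
By the outcome, as a careful person would: the job done as asked, in the order asked, and still so for the second after the job is handed in, while the arm keeps its last pose, push and grip.
It also fails if it takes over 54 s, if anything falls off the work surface, if the arm or the gripper's body presses on something with over 40 N, if the wrist force passes 120 N, or if a joint passes its speed limit or range.

### The arm

A 6-joint arm with a two-finger parallel gripper is mounted at the origin on a cart in front of the work surface, level with it; the furniture and walls round the work are solid. World frame = base frame: x ahead of the robot, y to its left, z up, the work surface at z = 0. Lengths are in m, angles in rad, forces in N, time in s.
With the tool pointing down it reaches from about 0.25 to 0.725 m from the base axis. Payload 4 kg.
Tool frame: the origin (TCP) lies between the finger pads; the fingertips stand 8 mm ahead of it and the grasp point (between the pads) lies 11 mm behind it (bot.tip_reach is the distance from the TCP to the fingertips, in m); z points along the fingers, y is the line along which they close (so a half turn about z gives the same grasp; the last joint's range is limited). The gripper opens to 85 mm and grips with 20 to 120 N. Pads are 22 mm wide; open, the fingers measure 114 mm over their backs; the gripper's body (76 mm by 85 mm) begins 54 mm behind the grasp point. The pads swing forward as they close: fully open they stand 13 mm farther back than shut.
Start: joints at [-1.233, 0.241, 0.005, 1.335, 0, 1.571], TCP at [0.166, -0.472, 0.239] pointing down, gripper open.
Joint ranges: [-2.72, 2.72], [-1.05, 1.87], [-1.09, 1.28], [-1.99, 2.15], [-1.42, 1.44], [-3.14, 3.14]. Speed limits (rad/s): [2.79, 2.79, 3.14, 3.14, 3.14, 3.14].

### API

Orientations are given as a unit quaternion [x, y, z, w].
In Python, from workcell import bot gives the robot as it stands.
- The arm moves only by the tool move_arm, never from a script. Its argument "deltas" is a list of rows, each a list of 7 numbers: the opening, from 0 (shut) to 1 (fully open), then the shift along the tool's x, y, z in mm, then the turn, a rotation vector about the tool's x, y, z in degrees. In form: [[gripper, tx, ty, tz, ax, ay, az], ...]. A call has 1 to 10 rows; each row shifts and turns the commanded pose from where the row before left it, along the tool's axes as they then stand; what a row does not reach is not made up. A row lasts 1/12 s, in which the tool goes at most 41.7 mm and 7.16 degrees, less where a joint would pass 70% of its speed; a pose out of reach is approached as far as the arm can. A call is refused whole if a number of a shift passes 41.7 or a number of a turn 7.16, either way. A call with a gripper value outside its range is refused whole. The fingers move at their own pace and stop on an object; the grip force is fixed at half the most. Time passes only in rows, so rows that do not move let the fingers close. It gives the time, the measured TCP pose, the force, the opening and the grip force at its end, in the units of the state.
- bot.get_obs(): the state, without advancing time (a new reading comes with each control period).
- bot.camera(name): name is "side" or "top" or "wrist"; returns the picture (480x640x3 uint8, blue, green, red); there is no depth.
- bot.calibration(name): a dict with "K" (3x3 intrinsics, pixels), "position" and "orientation" of the camera in the world. Camera axes: x right, y down, z forward; pixel columns grow to the right and rows downward; lengths in m; the calibration is good to about 2 mm. A picture is of the moment at which its call begins: read the wrist's pose just before it. calibration takes no time and is no camera call; for the wrist camera it gives the pose at the moment of the call.
- bot.job_done(): hands the job in; it is judged then, once.
Trained networks look in the newest picture that a camera, given by its name, has taken for a name from the list of things; names that differ only in an ending like _2 or _b are one class to them, and where a whole thing is asked for, a point or a joint stands for the part that bears it (a point fixed in the world has none). Each returns a list of dicts, best first, with "conf" (0 to 1); they miss things now and then, are a little off and sometimes report something else, mostly with a low value. They report only what shows in the picture. A call takes as long as a camera call.
- bot.outline_of(query, camera): "pixels" (480x640 bool, what is visible of it) and "rect" ([left, top, width, height] in pixels, round what is visible of it).
The state is a dict: "clock": time; "joint_pos": joint angles; "joint_vel": joint speeds; "tau": joint torques, N m; "eef_pos": TCP position; "tool_rot": TCP orientation; "ft_force": force on the tool from outside, world axes, zero at the start; "ft_torque": the same for the moment, N m; "grip_width": finger opening in m; "grasp_force": force on a finger pad.
Only numpy, scipy, OpenCV 4.12 (cv2) and the standard library are available. Lean on these libraries where they do the work, as an engineer would, in place of code of your own. Each camera call takes 0.05 s, during which the arm holds its last target. There are 200 camera calls.

## Working session

There is one attempt and no reset: what is moved stays moved. The work goes in short steps, Python scripts to look and compute and a tool call to move; the robot and the scene stay as the last step left them, time stands still between calls to the robot, and variables do not carry over. Pictures are saved under pics/ and viewed, at most 10 in all, crops included, and the job is handed in when it is done.

Besides the shell and the picture viewer there is one more tool, called after "Emit:" as a command line: name --pt "numbers of a row" for each row, then --argument value for the rest. move_arm: Moves the arm, as the interface text tells. Its arguments: {"type":"object","properties":{"deltas":{"type":"array","items":{"type":"array","items":{"type":"number"}}}},"required":["deltas"]}

```bash
mkdir -p pics; ls
python3 - <<'E'
from workcell import bot
import cv2
for n in ("top","side"):
    cv2.imwrite(f"pics/{n}0.png",bot.camera(n)); c=bot.calibration(n); print(n,c)
o=bot.get_obs(); print(o)
E
```

```text
pics
top {'K': array([[467.68720657,   0.        , 321.57554795],
       [  0.        , 467.68720657, 235.36368373],
       [  0.        ,   0.        ,   1.        ]]), 'position': array([ 0.35802036, -0.06090815,  1.10983696]), 'orientation': array([ 0.70503759, -0.70195168,  0.07089799, -0.07182825])}
side {'K': array([[525.24542251,   0.        , 317.50455714],
       [  0.        , 525.24542251, 243.86927202],
       [  0.        ,   0.        ,   1.        ]]), 'position': array([0.0992417 , 0.62472266, 0.81310777]), 'orientation': array([-0.27164105,  0.86636856, -0.40274178,  0.1158262 ])}
{'clock': 0.1, 'joint_pos': array([-1.23305683e+00,  2.41354037e-01,  3.91203817e-03,  1.33524570e+00,
       -6.21665733e-06,  1.57080228e+00]), 'joint_vel': array([ 0.00025499, -0.00037644,  0.00354615,  0.00108809, -0.00072245,
        0.00051296]), 'tau': array([ 7.83817768e-05, -3.73139763e+01,  2.53009593e+01,  1.09067673e-02,
       -6.09594576e-05, -1.96182761e-06]), 'eef_pos': array([ 0.16549581, -0.47124105,  0.23851406]), 'tool_rot': array([ 9.85775415e-01,  1.68065273e-01, -1.62006735e-04, -9.31711231e-04]), 'ft_force': array([ 0.15449702, -0.34720158,  0.26798686]), 'ft_torque': array([-0.01491987, -0.04068583,  0.01140008]), 'grasp_force': 0.0, 'grip_width': 0.08552329237408307}
```

View pics/top0.png

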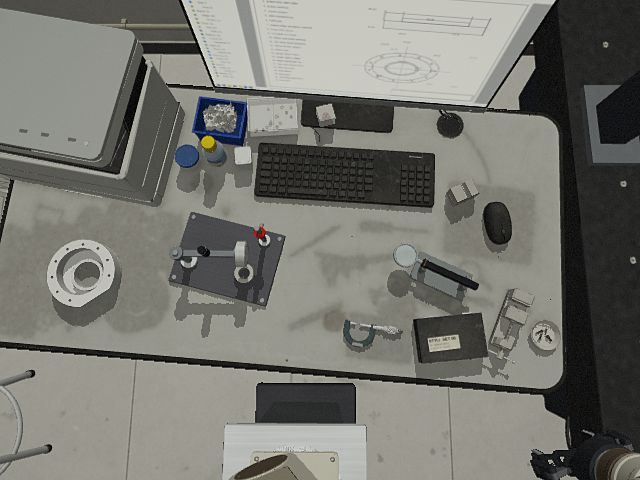

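View pics/side0.png

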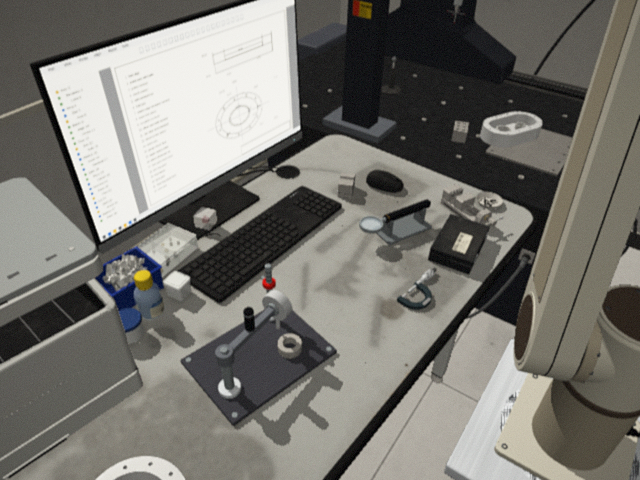

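The top view shows the pivot at about (176,253), knob (204,251), dial (240,253), gauge (243,273), red collar (262,236), lens (404,255), and handle from (420,262) to (478,287). The side view shows the same items unobstructed: knob (249,320), collar (268,283), gauge (289,346), lens (371,224).

```bash
cat > h.py <<'E'
from workcell import bot
import numpy as np, cv2
from scipy.spatial.transform import Rotation as R
np.set_printoptions(precision=4,suppress=True)
def ray(c,p):
    k=bot.calibration(c); d=np.linalg.inv(k["K"])@[p[0],p[1],1.]
    return np.array(k["position"]),R.from_quat(k["orientation"]).apply(d)
def at_z(c,p,z):
    o,d=ray(c,p); return o+d*(z-o[2])/d[2]
def tri(obs):
    A=np.zeros((3,3));b=np.zeros(3)
    for c,p in obs:
        o,d=ray(c,p); d/=np.linalg.norm(d); M=np.eye(3)-np.outer(d,d);A+=M;b+=M@o
    return np.linalg.solve(A,b)
def mask(q,c):
    r=bot.outline_of(q,c)
    if not r: return None
    return r[0]["conf"],r[0]["pixels"],r[0]["rect"]
def cen(m): 
    ys,xs=np.nonzero(m); return np.array([xs.mean(),ys.mean()])
def rect(m):
    ys,xs=np.nonzero(m); return cv2.minAreaRect(np.c_[xs,ys].astype(np.float32))
E
python3 - <<'E'
from h import *
for c in("top","side"): bot.camera(c)
for q in ("stage","swing_arm","swing_knob","swing_pivot","ring_gauge","gauge_center","focus_mark","loupe_grip","loupe_lens","cradle"):
    P={}
    for c in("top","side"):
        r=mask(q,c)
        if r: P[c]=cen(r[1]); print(q,c,round(r[0],2),r[1].sum(),P[c],r[2],[np.round(v,1) for v in rect(r[1])])
        else: print(q,c,None)
    if len(P)==2: print("   tri",tri(list(P.items())))
E
```

```text
stage top 0.9 7340 [226.091  257.5029] [171.2, 211.8, 114.7, 97.1] [array([224.2, 254.7]), array([109.4,  79.8]), np.float64(14.0)]
stage side 0.75 9955 [255.8408 356.4388] [180.1, 266.0, 159.8, 160.4] [array([251.1, 347. ]), array([110.9, 129.4]), np.float64(51.8)]
   tri [0.5315 0.1703 0.0021]
swing_arm top 0.74 946 [214.0677 253.3298] [167.1, 240.9, 81.6, 26.3] [array([208.8, 256.3]), array([25.9, 78.9]), np.float64(85.5)]
swing_arm side 0.73 1747 [254.9422 324.1105] [213.3, 290.5, 79.7, 76.6] [array([249.6, 326.6]), array([36.6, 94.9]), np.float64(52.2)]
   tri [0.5235 0.175  0.1049]
swing_knob top 0.78 896 [213.3259 253.2712] [171.4, 240.0, 81.2, 26.0] [array([208.5, 253.5]), array([25., 79.]), np.float64(90.0)]
swing_knob side 0.56 1845 [255.2656 324.3344] [219.7, 291.5, 74.1, 73.3] [array([249.5, 327. ]), array([37.1, 96. ]), np.float64(52.9)]
   tri [0.5228 0.1759 0.1061]
swing_pivot top 0.94 7303 [226.3712 257.8772] [167.2, 211.5, 118.0, 93.6] [array([224.4, 254.6]), array([108.3,  80.5]), np.float64(14.9)]
swing_pivot side 0.98 10130 [256.3133 356.2337] [181.5, 262.1, 155.5
[... 1047 characters left out ...]
, 33.7] [array([395.2, 216.9]), array([18.9, 75.1]), np.float64(74.6)]
   tri [ 0.5061 -0.3015  0.0543]
loupe_lens top 0.91 954 [426.9675 264.5713] [392.2, 245.3, 81.9, 47.2] [array([433.8, 271.8]), array([89.9, 23.7]), np.float64(30.6)]
loupe_lens side 0.83 779 [390.629  216.4159] [360.4, 201.1, 70.2, 28.2] [array([395.7, 217. ]), array([18.9, 74.6]), np.float64(74.4)]
   tri [ 0.5056 -0.2992  0.0565]
cradle top 0.77 1272 [439.4733 277.0645] [408.9, 252.2, 63.2, 50.0] [array([440.8, 275.9]), array([58.9, 30. ]), np.float64(24.6)]
cradle side 0.81 933 [404.4802 226.94  ] [378.4, 210.6, 52.6, 34.0] [array([403.8, 227.2]), array([20.6, 52.9]), np.float64(68.2)]
   tri [ 0.4824 -0.338   0.0101]
```

Run:
```python
from h import *
T=bot.camera("top");S=bot.camera("side")
def z(I,x,y,w,h): return cv2.resize(I[y:y+h,x:x+w],(400,300),interpolation=cv2.INTER_CUBIC)
im=np.vstack([np.hstack([z(T,165,210,120,90),z(T,385,230,100,75)]),np.hstack([z(S,180,260,160,120),z(S,350,190,100,75)])])
cv2.imwrite("pics/tiles.png",im)
P={}
for n,I in(("top",T),("side",S)):
    b,g,r=[I[...,i].astype(int) for i in range(3)]
    m=((r>100)&(g<70)&(b<70)); 
    x0,x1,y0,y1=(240,290,215,260) if n=="top" else (250,290,255,300)
    k=np.zeros_like(m);k[y0:y1,x0:x1]=m[y0:y1,x0:x1]
    P[n]=cen(k);print(n,"red",k.sum(),P[n],rect(k))
print(tri(list(P.items())))
P={}
for n,I in(("top",T),("side",S)):
    m=mask("loupe_lens",n)[1]; m=cv2.dilate(m.astype(np.uint8),np.ones((5,5)))>0
    k=m&(I.max(2)<55)
    nn,l,st,c=cv2.connectedComponentsWithStats(k.astype(np.uint8)); i=1+np.argmax(st[1:,4])
    print(n,st[i],rect(l==i)); P[n]=rect(l==i)[0]
    print(at_z(n,P[n],.054))
print(tri(list(P.items())))
```

```text
top red 63 [259.     233.3175] ((252.37733459472656, 238.302490234375), (9.89434814453125, 29.50065803527832), 46.84760665893555)
side red 87 [268.2184 283.7356] ((268.5, 283.0), (10.0, 11.0), 90.0)
[0.5696 0.0793 0.1005]
top [420 259  59  31 479] ((448.7883605957031, 275.99444580078125), (60.49165725708008, 12.124127388000488), 25.463346481323242)
[ 0.4818 -0.3474  0.054 ]
side [385 200  45  25 379] ((407.05926513671875, 212.16160583496094), (10.484118461608887, 48.884159088134766), 69.86369323730469)
[ 0.4809 -0.3409  0.054 ]
[ 0.4832 -0.3488  0.0481]
```

View pics/tiles.png

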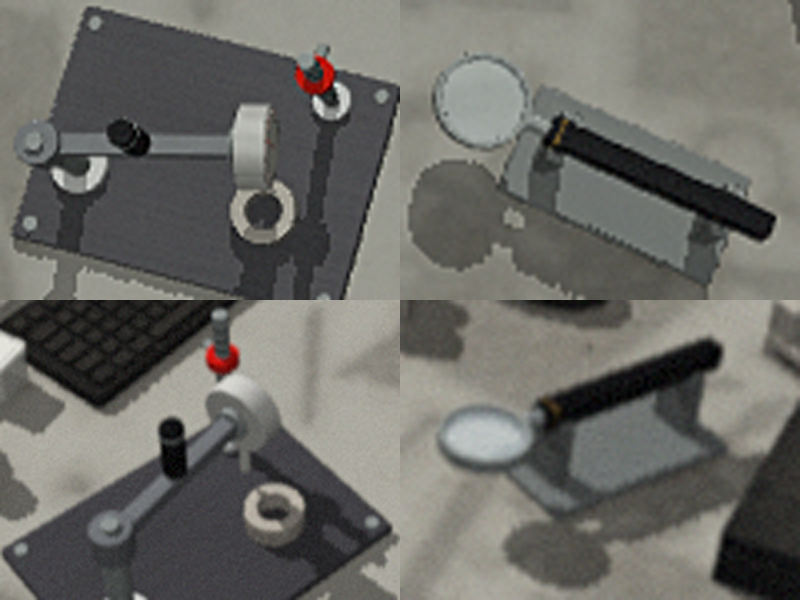

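The tiles show the following full-frame pixels. Top: hub (175.5,253), knob top (200.4,249), gauge top centre (244,273), collar (259.5,232.5), lens (405.5,255). Side: lens (371.8,224), hub (224,351), collar (268.8,283).

Run:
```python
from h import *
print("corners z.01",[at_z("top",p,.01) for p in((191.4,212.1),(284.4,235.5),(168.9,281.4))])
print("gauge",at_z("top",(243.9,273.3),.028),at_z("side",(290,343),.028))
print("hub",at_z("top",(175.5,252.9),.122),at_z("side",(224,350.8),.122))
print("knobtop",at_z("top",(200.4,249.3),.159),at_z("side",(248.8,310.5),.159), tri([("top",(200.4,249.3)),("side",(248.8,310.5))]))
print("lens",at_z("top",(405.5,255),.056),at_z("side",(371.75,224.25),.056),tri([("top",(405.5,255)),("side",(371.75,224.25))]))
print("handle ends",at_z("top",(478,286),.06),at_z("top",(422.5,262.5),.06))
g=at_z("top",(243.9,273.3),.028)
print("collar",tri([("top",(259.5,232.5)),("side",(268.8,283.2))]))
```

```text
corners z.01 [array([0.6397, 0.2571, 0.01  ]), array([0.5828, 0.0303, 0.01  ]), array([0.4713, 0.2999, 0.01  ])]
gauge [0.4891 0.1211 0.028 ] [0.4867 0.1242 0.028 ]
hub [0.5209 0.2533 0.122 ] [0.5186 0.259  0.122 ]
knobtop [0.5225 0.1907 0.159 ] [0.5189 0.1924 0.159 ] [0.5219 0.1908 0.1562]
lens [ 0.5292 -0.2506  0.056 ] [ 0.5256 -0.248   0.056 ] [ 0.5287 -0.2516  0.0525]
handle ends [ 0.4589 -0.4101  0.06  ] [ 0.5115 -0.2878  0.06  ]
collar [0.5706 0.0778 0.1006]
```

```bash
cat >> h.py <<'E'
def down(yaw):  # tool z down, tool y at world angle yaw (deg)
    a=np.radians(yaw); y=np.array([np.cos(a),np.sin(a),0]); z=np.array([0,0,-1.]); return R.from_matrix(np.c_[np.cross(y,z),y,z])
def plan(way,grip,p=None,r=None):
    """way: list of (pos,yaw,n rows); prints rows"""
    if p is None:
        o=bot.get_obs(); p=np.array(o["eef_pos"]); r=R.from_quat(o["tool_rot"])
    for pt,yaw,n in way:
        pt=np.array(pt); q=down(yaw); rv=(r.inv()*q).as_rotvec(); dp=(pt-p)/n; out=[]
        for i in range(n):
            t=r.inv().apply(dp)*1000; w=np.degrees(rv)/n
            out.append([grip]+[round(float(v),1) for v in t]+[round(float(v),2) for v in w]); p=p+dp; r=r*R.from_rotvec(rv/n)
        print(pt,yaw); print(out)
E
python3 - <<'E'
from h import *
bot.camera("top");P={}
m=mask("sample_bottle","top"); print(m[0],m[2],at_z("top",(209,142.5),.105))
print(bot.get_obs()["clock"])
plan([([.515,.185,.235],0,19)],.55)
E
```

```text
0.8 [203.4, 136.4, 27.6, 29.4] [0.7797 0.1993 0.105 ]
1.5
[0.515 0.185 0.235] 0
[[0.55, 28.8, -26.5, 0.2, -0.0, 0.0, -3.72], [0.55, 30.5, -24.6, 0.2, -0.0, 0.0, -3.72], [0.55, 32.0, -22.6, 0.2, -0.0, 0.0, -3.72], [0.55, 33.4, -20.4, 0.2, -0.0, 0.0, -3.72], [0.55, 34.6, -18.2, 0.2, -0.0, 0.0, -3.72], [0.55, 35.8, -16.0, 0.2, -0.0, 0.0, -3.72], [0.55, 36.7, -13.6, 0.2, -0.0, 0.0, -3.72], [0.55, 37.5, -11.2, 0.2, -0.0, 0.0, -3.72], [0.55, 38.2, -8.7, 0.2, -0.0, 0.0, -3.72], [0.55, 38.7, -6.2, 0.2, -0.0, 0.0, -3.72], [0.55, 39.0, -3.7, 0.2, -0.0, 0.0, -3.72], [0.55, 39.1, -1.2, 0.2, -0.0, 0.0, -3.72], [0.55, 39.1, 1.4, 0.2, -0.0, 0.0, -3.72], [0.55, 39.0, 3.9, 0.2, -0.0, 0.0, -3.72], [0.55, 38.6, 6.4, 0.2, -0.0, 0.0, -3.72], [0.55, 38.1, 8.9, 0.2, -0.0, 0.0, -3.72], [0.55, 37.5, 11.3, 0.2, -0.0, 0.0, -3.72], [0.55, 36.7, 13.8, 0.2, -0.0, 0.0, -3.72], [0.55, 35.7, 16.1, 0.2, -0.0, 0.0, -3.72]]
```

Emit:
move_arm --pt "0.55 29 -26.5 0 0 0 -3.7" --pt "0.55 30.5 -24.5 0 0 0 -3.7" --pt "0.55 32 -22.5 0 0 0 -3.7" --pt "0.55 33.5 -20.5 0 0 0 -3.7" --pt "0.55 34.5 -18 0 0 0 -3.7" --pt "0.55 36 -16 0 0 0 -3.7" --pt "0.55 36.5 -13.5 0 0 0 -3.7" --pt "0.55 37.5 -11 0 0 0 -3.7" --pt "0.55 38 -8.5 0 0 0 -3.7" --pt "0.55 38.5 -6 0 0 0 -3.7"

```text
clock: 2.33
eef_pos: [0.3513, -0.1256, 0.2397]
tool_rot: [0.881, 0.473, 0.0, 0.0]
ft_force: [0.4, -0.8, 0.1]
grip_width: 0.0468
grasp_force: 0.0
```

Emit:
move_arm --pt "0.55 39 -3.5 0 0 0 -3.7" --pt "0.55 39 -1 0 0 0 -3.7" --pt "0.55 39 1.5 0 0 0 -3.7" --pt "0.55 39 4 0 0 0 -3.7" --pt "0.55 38.5 6.5 0 0 0 -3.7" --pt "0.55 38 9 0 0 0 -3.7" --pt "0.55 37.5 11.5 0 0 0 -3.7" --pt "0.55 36.5 14 0 0 0 -3.7" --pt "0.55 35.5 16 0 0 0 -3.7" --pt "0.55 0 0 0 0 0 0"

```text
clock: 3.17
eef_pos: [0.5211, 0.1877, 0.2378]
tool_rot: [0.707, 0.708, 0.001, -0.001]
ft_force: [1.1, -0.8, 0.3]
grip_width: 0.0471
grasp_force: 0.0
```

Run:
```python
from h import *
o=bot.get_obs();print(o["clock"],o["eef_pos"],R.from_quat(o["tool_rot"]).as_matrix(),o["grip_width"],o["joint_pos"])
I=bot.camera("wrist");k=bot.calibration("wrist");print(k)
Q=R.from_quat(k["orientation"])
def proj(X): v=k["K"]@Q.inv().apply(np.array(X)-k["position"]); return (int(v[0]/v[2]),int(v[1]/v[2]))
for X in ([.521,.1915,.159],[.521,.257,.122],[.488,.1225,.028],[.5705,.0795,.1006]):
    print(X,proj(X)); cv2.circle(I,proj(X),4,(0,255,0),1)
cv2.imwrite("pics/w1.png",I)
```

```text
3.1667 [0.5211 0.1877 0.2378] [[-0.0017  1.      0.001 ]
 [ 1.      0.0017  0.0025]
 [ 0.0025  0.001  -1.    ]] 0.0470637493810421 [0.3447 0.3474 0.1476 1.3692 0.0021 1.9137]
{'K': array([[400.6999,   0.    , 318.037 ],
       [  0.    , 400.6999, 243.7439],
       [  0.    ,   0.    ,   1.    ]]), 'position': array([0.5208, 0.2675, 0.3726]), 'orientation': array([ 0.9865, -0.0009, -0.0002,  0.164 ])}
[0.521, 0.1915, 0.159] (318, 248)
[0.521, 0.257, 0.122] (318, 125)
[0.488, 0.1225, 0.028] (283, 271)
[0.5705, 0.0795, 0.1006] (381, 356)
```

View pics/w1.png

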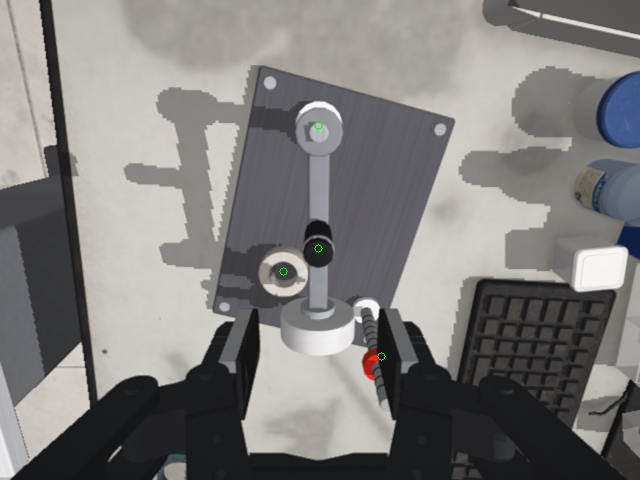

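The wrist view confirms the estimates: knob top at (318,248), hub (319,130), gauge (283,271). The collar shows at (373,363) against a predicted (381,356), so I'll refine its height later.

Emit:
move_arm --pt "0.45 2 0 30 0 0 0" --pt "0.45 0 0 30 0 0 0" --pt "0.45 0 0 25 0 0 0" --pt "0.45 0 0 18 0 0 0" --pt "0.45 0 0 7 0 0 0" --pt "0.3 0 0 0 0 0 0" --pt "0.3 0 0 0 0 0 0" --pt "0.3 0 0 0 0 0 0"

```text
clock: 3.88
eef_pos: [0.5196, 0.1838, 0.1311]
tool_rot: [0.709, 0.705, 0.001, 0.001]
ft_force: [0.4, 0.5, 0.2]
grip_width: 0.0255
grasp_force: 0.0
```

Run:
```python
from h import *
o=bot.get_obs();print(o["clock"],o["eef_pos"],o["grip_width"],o["ft_force"])
piv=np.array([.521,.256])
plan([(list(piv+.065*np.array([np.cos(np.radians(f)),np.sin(np.radians(f))]))+[.1275],f+90,1) for f in np.linspace(-86,-13,20)],.3)
```

```text
3.8833 [0.5196 0.1838 0.1311] 0.025469780594480795 [0.3822 0.5351 0.1867]
[0.5255 0.1912 0.1275] 4.0
[[0.3, 7.4, 5.9, 3.6, 0.17, -0.05, -4.39]]
[0.5299 0.1916 0.1275] 7.84210526315789
[[0.3, 0.1, 4.4, -0.0, -0.0, 0.0, -3.84]]
[0.5342 0.1923 0.1275] 11.684210526315795
[[0.3, 0.1, 4.4, -0.0, -0.0, -0.0, -3.84]]
[0.5384 0.1934 0.1275] 15.526315789473685
[[0.3, 0.1, 4.4, -0.0, -0.0, -0.0, -3.84]]
[0.5426 0.1947 0.1275] 19.368421052631575
[[0.3, 0.1, 4.4, 0.0, 0.0, 0.0, -3.84]]
[0.5466 0.1963 0.1275] 23.21052631578948
[[0.3, 0.1, 4.4, -0.0, -0.0, -0.0, -3.84]]
[0.5506 0.1981 0.1275] 27.05263157894737
[[0.3, 0.1, 4.4, -0.0, -0.0, 0.0, -3.84]]
[0.5544 0.2002 0.1275] 30.89473684210526
[[0.3, 0.1, 4.4, -0.0, -0.0, 0.0, -3.84]]
[0.558  0.2026 0.1275] 34.73684210526316
[[0.3, 0.1, 4.4, 0.0, 0.0, -0.0, -3.84]]
[0.5615 0.2052 0.1275] 38.578947368421055
[[0.3, 0.1, 4.4, -0.0, -0.0, 0.0, -3.84]]
[0.5648 0.208  0.1275] 42.421052631578945
[[0.3, 0.1, 4.4, 0.0, 0.0, -0.0, -3.84]]
[0.568  0.2111 0.1275] 46.26315789473684
[[0.3, 0.1, 4.4, -0.0, -0.0, 0.0, -3.84]]
[0.5709 0.2143 0.1275] 50.10526315789474
[[0.3, 0.1, 4.4, 0.0, 0.0, 0.0, -3.84]]
[0.5736 0.2177 0.1275] 53.94736842105263
[[0.3, 0.1, 4.4, 0.0, 0.0, 0.0, -3.84]]
[0.576  0.2214 0.1275] 57.78947368421053
[[0.3, 0.1, 4.4, 0.0, 0.0, 0.0, -3.84]]
[0.5782 0.2251 0.1275] 61.63157894736842
[[0.3, 0.1, 4.4, 0.0, 0.0, 0.0, -3.84]]
[0.5801 0.229  0.1275] 65.47368421052632
[[0.3, 0.1, 4.4, 0.0, 0.0, 0.0, -3.84]]
[0.5818 0.233  0.1275] 69.3157894736842
[[0.3, 0.1, 4.4, 0.0, 0.0, 0.0, -3.84]]
[0.5832 0.2372 0.1275] 73.15789473684211
[[0.3, 0.1, 4.4, 0.0, 0.0, 0.0, -3.84]]
[0.5843 0.2414 0.1275] 77.0
[[0.3, 0.1, 4.4, 0.0, 0.0, 0.0, -3.84]]
```

Emit:
move_arm --pt "0.3 7 3 3 0 0 -3.8" --pt "0.3 0 4.4 0 0 0 -3.8" --pt "0.3 0 4.4 0 0 0 -3.8" --pt "0.3 0 4.4 0 0 0 -3.8" --pt "0.3 0 4.4 0 0 0 -3.8" --pt "0.3 0 4.4 0 0 0 -3.8"

```text
clock: 4.38
eef_pos: [0.5432, 0.1954, 0.1279]
tool_rot: [0.554, 0.832, 0.001, -0.0]
ft_force: [-1.8, 0.4, 0.0]
grip_width: 0.0259
grasp_force: 1.1
```

Run:
```python
from h import *
o=bot.get_obs();p=o["eef_pos"];r=R.from_quat(o["tool_rot"]).as_matrix()
v=p[:2]-np.array([.521,.256]);print(o["clock"],p,np.hypot(*v),np.degrees(np.arctan2(v[1],v[0])),np.degrees(np.arctan2(r[1,1],r[0,1])),r[2],o["ft_force"],o["grasp_force"])
```

```text
4.3833 [0.5432 0.1954 0.1279] 0.06452848728547109 -69.89783567237517 22.65043881106914 [ 0.0007  0.0011 -1.    ] [-1.7642  0.3995  0.0111] 1.084960699081421
```

Emit:
move_arm --pt "0.3 0 4.4 0 0 0 -3.8" --pt "0.3 0 4.4 0 0 0 -3.8" --pt "0.3 0 4.4 0 0 0 -3.8" --pt "0.3 0 4.4 0 0 0 -3.8" --pt "0.3 0 4.4 0 0 0 -3.8" --pt "0.3 0 4.4 0 0 0 -3.8" --pt "0.3 0 4.4 0 0 0 -3.8"

```text
clock: 4.97
eef_pos: [0.5687, 0.2118, 0.1279]
tool_rot: [0.348, 0.937, 0.0, 0.0]
ft_force: [-2.2, -1.1, 0.7]
grip_width: 0.0252
grasp_force: 1.2
```

```bash
cat > s.py <<'E'
from h import *
o=bot.get_obs();p=o["eef_pos"];r=R.from_quat(o["tool_rot"]).as_matrix()
v=p[:2]-np.array([.521,.256]);print(o["clock"],p,np.hypot(*v),np.degrees(np.arctan2(v[1],v[0])),np.degrees(np.arctan2(r[1,1],r[0,1])),r[2],o["ft_force"],o["grasp_force"])
E
python3 s.py
```

```text
4.9667 [0.5687 0.2118 0.1279] 0.06503235312793379 -42.84814579377929 49.21671640682384 [-0.0009  0.0005 -1.    ] [-2.1859 -1.0897  0.6797] 1.1838899552822113
```

Emit:
move_arm --pt "0.3 0 4.4 0 0 0 -3.8" --pt "0.3 0 4.4 0 0 0 -3.8" --pt "0.3 0 4.4 0 0 0 -3.8" --pt "0.3 0 4.4 0 0 0 -3.8" --pt "0.3 0 4.4 0 0 0 -3.8" --pt "0.3 0 4.4 0 0 0 -3.8" --pt "0.3 0 3 0 0 0 -2" --pt "0.3 0 0 0 0 0 0"

```text
clock: 5.63
eef_pos: [0.5841, 0.2376, 0.128]
tool_rot: [0.14, 0.99, 0.0, 0.001]
ft_force: [0.0, 0.5, 0.2]
grip_width: 0.0259
grasp_force: 0.1
```

```bash
python3 s.py
```

```text
5.6333 [0.5841 0.2376 0.128 ] 0.06572406107611985 -16.29845773317375 73.88134260282777 [-0.0025  0.0013 -1.    ] [0.0113 0.5328 0.2144] 0.13632177840918303
```

Emit:
move_arm --pt "0.3 0 3 0 0 0 -2.5" --pt "0.3 0 2 0 0 0 -2" --pt "0.3 0 1.5 0 0 0 -1" --pt "0.3 0 0 0 0 0 0"

```text
clock: 5.97
eef_pos: [0.5854, 0.2436, 0.1276]
tool_rot: [0.093, 0.996, 0.0, 0.001]
ft_force: [0.4, -2.1, -0.3]
grip_width: 0.0259
grasp_force: 0.6
```

```bash
python3 s.py
```

```text
5.9667 [0.5854 0.2436 0.1276] 0.06559909201912856 -10.858622640833385 79.31158841117286 [-0.0021  0.0009 -1.    ] [ 0.3651 -2.0517 -0.2739] 0.5522479489445686
```

Emit:
move_arm --pt "0.35 0 -2 0 0 0 0" --pt "0.4 0 0 0 0 0 0" --pt "0.4 0 0 -25 0 0 0" --pt "0.4 0 0 -35 0 0 0" --pt "0.4 0 0 -40 0 0 0" --pt "0.7 0 0 0 0 0 0"

```text
clock: 6.47
eef_pos: [0.5878, 0.2432, 0.2357]
tool_rot: [0.093, 0.996, 0.004, 0.007]
ft_force: [1.0, 0.3, 1.0]
grip_width: 0.045
grasp_force: 0.0
```

Run:
```python
from h import *
print(bot.get_obs()["clock"])
plan([([.478,-.335,.19],-23.3,19)],1)
```

```text
6.4667
[ 0.478 -0.335  0.19 ] -23.3
[[1, 0.1, -31.0, 2.1, 0.05, 0.0, 5.4], [1, -2.9, -30.9, 2.2, 0.05, 0.0, 5.4], [1, -5.7, -30.5, 2.2, 0.05, 0.0, 5.4], [1, -8.6, -29.8, 2.2, 0.05, 0.0, 5.4], [1, -11.3, -28.8, 2.2, 0.05, 0.0, 5.4], [1, -14.0, -27.6, 2.3, 0.05, 0.0, 5.4], [1, -16.6, -26.2, 2.3, 0.05, 0.0, 5.4], [1, -18.9, -24.5, 2.3, 0.05, 0.0, 5.4], [1, -21.2, -22.6, 2.3, 0.05, 0.0, 5.4], [1, -23.2, -20.5, 2.4, 0.05, 0.0, 5.4], [1, -25.0, -18.2, 2.4, 0.05, 0.0, 5.4], [1, -26.6, -15.8, 2.4, 0.05, 0.0, 5.4], [1, -28.0, -13.2, 2.4, 0.05, 0.0, 5.4], [1, -29.1, -10.5, 2.4, 0.05, 0.0, 5.4], [1, -30.0, -7.7, 2.4, 0.05, 0.0, 5.4], [1, -30.6, -4.9, 2.4, 0.05, 0.0, 5.4], [1, -30.9, -2.0, 2.4, 0.05, 0.0, 5.4], [1, -31.0, 0.9, 2.4, 0.05, 0.0, 5.4], [1, -30.7, 3.9, 2.4, 0.05, 0.0, 5.4]]
```

Emit:
move_arm --pt "1 0 -31 0 0 0 5.4" --pt "1 -3 -31 0 0 0 5.4" --pt "1 -5.5 -30.5 0 0 0 5.4" --pt "1 -8.5 -30 0 0 0 5.4" --pt "1 -11.5 -29 0 0 0 5.4" --pt "1 -14 -27.5 0 0 0 5.4" --pt "1 -16.5 -26 0 0 0 5.4" --pt "1 -19 -24.5 0 0 0 5.4" --pt "1 -21 -22.5 0 0 0 5.4" --pt "1 -23 -20.5 0 0 0 5.4"

```text
clock: 7.3
eef_pos: [0.526, -0.0639, 0.2265]
tool_rot: [0.537, 0.844, 0.0, 0.0]
ft_force: [0.7, -0.5, -0.5]
grip_width: 0.0858
grasp_force: 0.0
```

Emit:
move_arm --pt "1 -25 -18 0 0 0 5.4" --pt "1 -26.5 -16 0 0 0 5.4" --pt "1 -28 -13 0 0 0 5.4" --pt "1 -29 -10.5 0 0 0 5.4" --pt "1 -30 -7.5 5 0 0 5.4" --pt "1 -30.5 -5 10 0 0 5.4" --pt "1 -31 -2 10 0 0 5.4" --pt "1 -31 1 10 0 0 5.4" --pt "1 -30.5 4 5 0 0 5.4" --pt "1 0 0 0 0 0 0"

```text
clock: 8.13
eef_pos: [0.4732, -0.3406, 0.1845]
tool_rot: [0.838, 0.546, -0.001, -0.0]
ft_force: [0.3, 0.2, 0.0]
grip_width: 0.0858
grasp_force: 0.0
```

Run:
```python
from h import *
o=bot.get_obs();print(o["clock"],o["eef_pos"],R.from_quat(o["tool_rot"]).as_matrix())
I=bot.camera("wrist");k=bot.calibration("wrist")
Q=R.from_quat(k["orientation"])
def proj(X): v=k["K"]@Q.inv().apply(np.array(X)-k["position"]); return (int(v[0]/v[2]),int(v[1]/v[2]))
g=np.array([.488,-.342,.063]);d=np.array([np.cos(np.radians(66.7)),np.sin(np.radians(66.7)),0])
for s in(-.075,0,.06,.1): print(s,proj(g+s*d)); cv2.circle(I,proj(g+s*d),4,(0,255,0),1)
W=I.copy();T=bot.camera("top")
cv2.imwrite("pics/w2.png",np.hstack([cv2.resize(W,(480,360)),cv2.resize(T[195:315,160:300],(320,274))[:360] if 0 else cv2.copyMakeBorder(cv2.resize(T[195:315,160:300],(320,274)),0,86,0,0,cv2.BORDER_CONSTANT)]))
```

```text
8.1333 [ 0.4732 -0.3406  0.1845] [[ 0.4031  0.9151 -0.0016]
 [ 0.9151 -0.4031 -0.001 ]
 [-0.0015 -0.001  -1.    ]]
-0.075 (336, 331)
0 (337, 234)
0.06 (338, 142)
0.1 (339, 72)
```

View pics/w2.png

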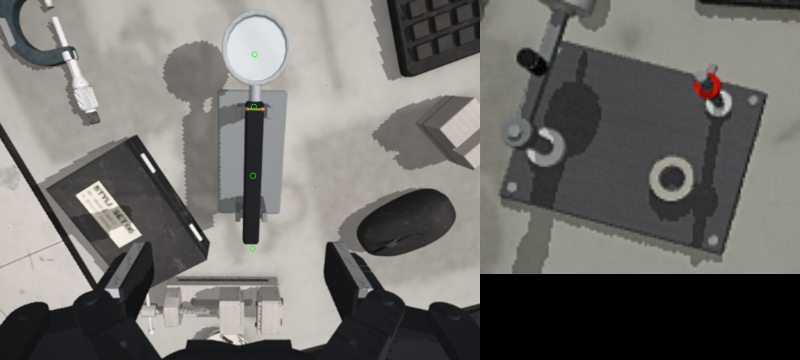

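The wrist tile shows the loupe with its lens at about (343,65) full-frame, the butt at (333,324) and the handle front at (340,133). That puts the handle about 5 mm further along its axis than predicted. The top tile shows the swing arm right back and the gauge uncovered.

Run:
```python
from h import *
I=bot.camera("wrist")
k=(I.max(2)<50).astype(np.uint8); k[:,:310]=0;k[:,380:]=0;k[330:]=0
nn,l,st,c=cv2.connectedComponentsWithStats(k); i=1+np.argmax(st[1:,4]); rc=rect(l==i);print("handle",st[i],rc)
ys,xs=np.nonzero(l==i); y0,y1=ys.min(),ys.max()
a=np.array([np.median(xs[ys<y0+15]),y0]); b=np.array([np.median(xs[ys>y1-15]),y1])
A=at_z("wrist",a,.063);B=at_z("wrist",b,.063);d=(A-B);print(A,B,np.linalg.norm(d),np.degrees(np.arctan2(d[1],d[0])))
u=d/np.linalg.norm(d); print("grip from ends",A-.06*u,B+.075*u)
m=mask("loupe_lens","wrist"); mm=m[1].copy(); mm[115:]=0
ys,xs=np.nonzero(mm); print(m[0],m[2])
e=cv2.fitEllipse(cv2.convexHull(np.c_[xs,ys].astype(np.float32))); print(e)
L=at_z("wrist",e[0],.057); print("lens",L,"grip",L-.1*u)
```

```text
handle [ 324  155   28  175 3856] ((336.8935852050781, 241.99652099609375), (23.47918701171875, 174.5619354248047), 1.8778774738311768)
[ 0.51   -0.2917  0.063 ] [ 0.4587 -0.4061  0.063 ] 0.12530104489160057 65.8526723639581
grip from ends [ 0.4855 -0.3465  0.063 ] [ 0.4894 -0.3376  0.063 ]
0.84 [298.7, 21.8, 91.4, 310.1]
((343.48138427734375, 72.49868774414062), (91.71800994873047, 99.21389770507812), 4.336679935455322)
lens [ 0.5315 -0.2474  0.057 ] grip [ 0.4906 -0.3387  0.057 ]
```

Emit:
move_arm --pt "1 9 14 15 0 0 0.4" --pt "1 0 0 30 0 0 0" --pt "1 0 0 30 0 0 0" --pt "1 0 0 25 0 0 0" --pt "1 0 0 20 0 0 0" --pt "1 0 0 10 0 0 0" --pt "1 0 0 0 0 0 0"

```text
clock: 8.92
eef_pos: [0.4905, -0.3309, 0.0542]
tool_rot: [0.836, 0.548, -0.001, -0.002]
ft_force: [-0.9, 0.3, 0.8]
grip_width: 0.0855
grasp_force: 0.0
```

Run:
```python
from h import *
plan([([.490,-.338,.043],-24.1,1)],1)
I=bot.camera("wrist")
k=(I.max(2)<50).astype(np.uint8); k[:,:290]=0;k[:,380:]=0;k[330:]=0
nn,l,st,c=cv2.connectedComponentsWithStats(k); i=1+np.argmax(st[1:,4]);print(st[i],rect(l==i))
cv2.imwrite("pics/w3.png",I)
```

```text
[ 0.49  -0.338  0.043] -24.1
[[1, -6.7, 2.4, 11.1, -0.26, -0.06, 0.59]]
[ 299  235   47   95 4145] ((321.9916687011719, 282.1828308105469), (45.130794525146484, 94.18811798095703), 0.6986943483352661)
```

View pics/w3.png

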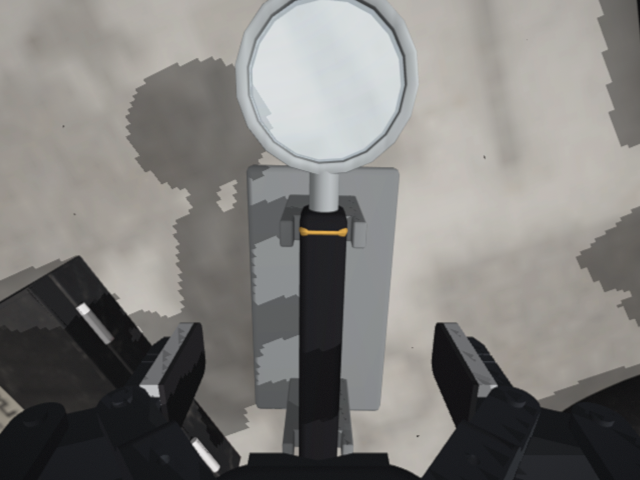

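The close wrist view shows the lens centre at (327,83), the handle front end at (322,210), and the fingers straddling the handle midway between the saddles.

Run:
```python
from h import *
L=at_z("wrist",(327,81),.059);F=at_z("wrist",(322,208),.063);M=at_z("wrist",(321.5,330),.063)
u=(L-M);u[2]=0;u/=np.linalg.norm(u);print(L,F,M,np.degrees(np.arctan2(u[1],u[0])))
print(L-.1*u,F-.06*u)
# cradle gap: saddles
```

```text
[ 0.5315 -0.2505  0.059 ] [ 0.5147 -0.2855  0.063 ] [ 0.4965 -0.3271  0.063 ] 65.45020151883638
[ 0.49   -0.3415  0.059 ] [ 0.4898 -0.3401  0.063 ]
```

Emit:
move_arm --pt "0.6 -9 3.4 4 -0.2 0 1" --pt "0.6 0 0 5 0 0 0" --pt "0.6 0 0 3 0 0 0" --pt "0.6 0 0 0 0 0 0"

```text
clock: 9.3
eef_pos: [0.4909, -0.3432, 0.0444]
tool_rot: [0.842, 0.54, 0.001, 0.002]
ft_force: [-0.9, -0.1, -0.1]
grip_width: 0.0513
grasp_force: 0.0
```

Run:
```python
from h import *
plan([([.490,-.3405,.043],-24.5,1)],.6)
```

```text
[ 0.49   -0.3405  0.043 ] -24.5
[[0.6, 2.1, -2.0, 1.4, 0.21, -0.01, -0.18]]
```

Emit:
move_arm --pt "0.6 1 -1 1 0.1 0 0" --pt "0.3 0 0 0 0 0 0" --pt "0 0 0 0 0 0 0" --pt "0 0 0 0 0 0 0" --pt "0 0 0 0 0 0 0" --pt "0 0 0 0 0 0 0" --pt "0 0 0 0 0 0 0" --pt "0 0 0 0 0 0 0"

```text
clock: 9.97
eef_pos: [0.4895, -0.3411, 0.0437]
tool_rot: [0.842, 0.54, -0.0, -0.0]
ft_force: [-4.0, 2.8, 5.5]
grip_width: 0.0152
grasp_force: 59.9
```

Emit:
move_arm --pt "0 0 0 -5 0 0 0" --pt "0 0 0 -10 0 0 0" --pt "0 0 0 -20 0 0 0" --pt "0 0 0 -20 0 0 0" --pt "0 0 0 -20 0 0 0" --pt "0 0 0 0 0 0 0" --pt "0 0 0 0 0 0 0"

```text
clock: 10.55
eef_pos: [0.492, -0.3425, 0.1203]
tool_rot: [0.842, 0.54, 0.002, 0.003]
ft_force: [-0.3, 0.3, -1.4]
grip_width: 0.0151
grasp_force: 59.0
```

Run:
```python
from h import *
for i in range(5): 
    o=bot.get_obs(); print(o["clock"],o["eef_pos"],R.from_quat(o["tool_rot"]).as_matrix()[2],o["ft_force"],o["ft_torque"]); 
    if i==0:I=bot.camera("wrist")
    elif i<4: bot.camera("side")
S=bot.camera("side");T=bot.camera("top")
cv2.imwrite("pics/w4.png",np.hstack([cv2.resize(I,(400,300)),cv2.resize(S[150:285,310:490],(400,300))]))
# collar refined
P={}
for n,J in(("top",T),("side",S)):
    b,g,r=[J[...,i].astype(int) for i in range(3)]; m=(r>100)&(r>2*g)&(r>2*b)
    x0,x1,y0,y1=(250,275,222,246) if n=="top" else (255,285,268,298)
    k=np.zeros_like(m);k[y0:y1,x0:x1]=m[y0:y1,x0:x1]; P[n]=cen(k);print(n,k.sum(),P[n],rect(k))
print(tri(list(P.items())))
```

```text
10.55 [ 0.492  -0.3425  0.1203] [-0.0007  0.0069 -1.    ] [-0.3196  0.3162 -1.436 ] [ 0.0071  0.0184 -0.0067]
10.6 [ 0.4909 -0.3418  0.1187] [-0.0002  0.0035 -1.    ] [-0.8985 -0.2803 -1.8704] [ 0.0353 -0.0124  0.0453]
10.65 [ 0.4902 -0.3413  0.1176] [ 0.0002  0.0011 -1.    ] [ 0.1753 -0.3282 -0.9705] [ 0.0173  0.0549 -0.012 ]
10.7 [ 0.4898 -0.3411  0.1171] [ 0.0004 -0.0001 -1.    ] [ 0.3662  0.0284 -2.0506] [ 0.0112  0.0929 -0.0232]
10.75 [ 0.4897 -0.341   0.1169] [ 0.0005 -0.0007 -1.    ] [ 0.8616 -0.8117 -1.0482] [ 0.0576  0.0288 -0.0431]
top 61 [259.3279 233.0328] ((259.10003662109375, 232.7000274658203), (9.391485214233398, 11.180339813232422), 63.43495178222656)
side 86 [268.0116 283.407 ] ((268.0, 283.0), (10.0, 12.0), 90.0)
[0.5705 0.0787 0.1004]
```

View pics/w4.png

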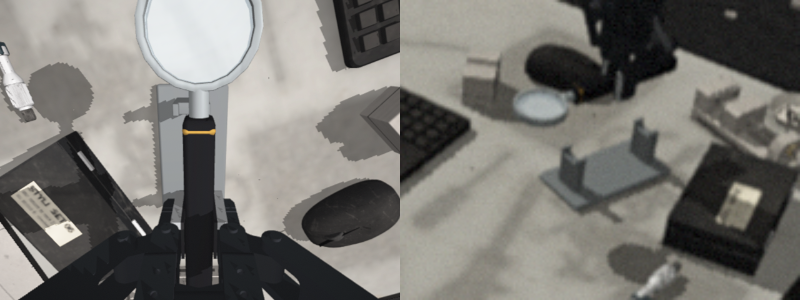

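The loupe is held level in the gripper with the rest empty and the other things unmoved. Lens at (400,70) in the full wrist frame.

Run:
```python
from h import *
plan([([.4465,.031,.1],-24.5,1)],0)
```

```text
[0.4465 0.031  0.1   ] -24.5
[[0, 320.1, -194.5, 17.2, -0.04, -0.03, -0.15]]
```

Emit:
move_arm --pt "0 5 -3 0 0 0 0" --pt "0 10 -6 0 0 0 0" --pt "0 15 -9 0 0 0 0" --pt "0 20 -12 0 0 0 0" --pt "0 25 -15 0 0 0 0" --pt "0 25 -15 0 0 0 0" --pt "0 25 -15 0 0 0 0" --pt "0 25 -15 0 0 0 0" --pt "0 25 -15 0 0 0 0" --pt "0 25 -15 0 0 0 0"

```text
clock: 11.68
eef_pos: [0.4637, -0.1075, 0.1181]
tool_rot: [0.842, 0.54, 0.001, 0.0]
ft_force: [0.5, 0.3, -0.4]
grip_width: 0.0147
grasp_force: 59.0
```

Emit:
move_arm --pt "0 25 -15 0 0 0 0" --pt "0 25 -15 0 0 0 0" --pt "0 25 -15 0 0 0 0" --pt "0 20 -13 6 0 0 0" --pt "0 15 -10 6 0 0 0" --pt "0 8 -5 5 0 0 0" --pt "0 2 -1 0 0 0 0" --pt "0 0 0 0 0 0 0" --pt "0 0 0 0 0 0 0" --pt "0 0 0 0 0 0 0"

```text
clock: 12.52
eef_pos: [0.448, 0.0294, 0.1013]
tool_rot: [0.842, 0.539, 0.001, 0.001]
ft_force: [0.3, -1.0, -1.3]
grip_width: 0.0153
grasp_force: 59.0
```

Run:
```python
from h import *
T=bot.camera("top");S=bot.camera("side");I=bot.camera("wrist")
o=bot.get_obs();print(o["clock"],o["eef_pos"],R.from_quat(o["tool_rot"]).as_matrix(),o["ft_force"],o["grasp_force"])
def z(I,x,y,w,h): return cv2.resize(I[y:y+h,x:x+w],(400,300),interpolation=cv2.INTER_CUBIC)
cv2.imwrite("pics/f1.png",np.vstack([np.hstack([z(T,200,215,100,75),z(S,250,260,100,75)]),np.hstack([z(I,120,0,400,300),z(I,0,0,640,480)])]))
```

```text
12.6667 [0.4479 0.0294 0.1012] [[ 0.4185  0.9082  0.0022]
 [ 0.9082 -0.4185 -0.0008]
 [ 0.0002  0.0023 -1.    ]] [-0.1228 -0.196  -0.332 ] 58.957595229148865
```

View pics/f1.png

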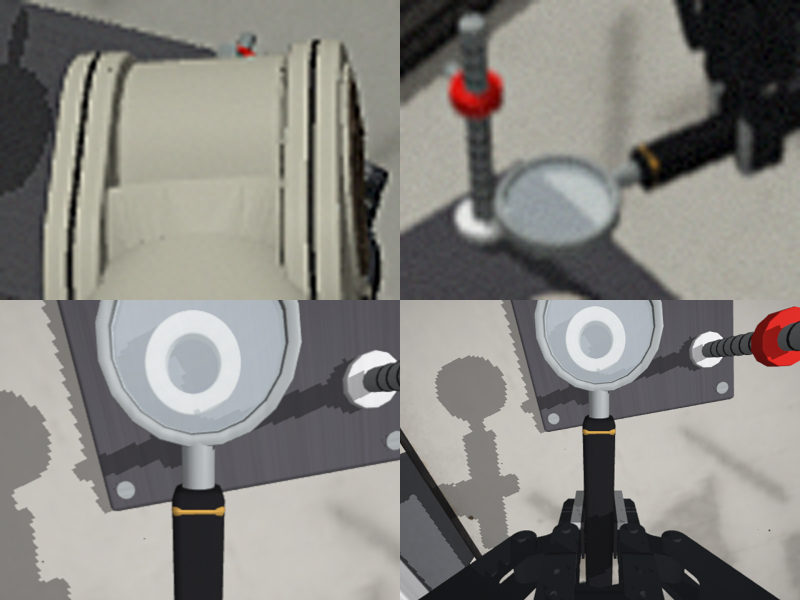

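The side tile shows the lens centre at (289.5,310.5) full-frame and the collar at (269,283.5). The wrist tile shows the gauge seen through the lens at (313,62), with the ring edges at columns 217 and 422 and the bottom edge at row 146.

Run:
```python
from h import *
o=bot.get_obs();p=o["eef_pos"];M=R.from_quat(o["tool_rot"]).as_matrix();u=M[:,0]
L=p-.0108*M[:,2]+.1*u; print("lens kin",L)
print("gauge wrist",at_z("wrist",(313,62),.028))
k=bot.calibration("wrist");Q=R.from_quat(k["orientation"])
def proj(X,k): Q=R.from_quat(k["orientation"]);v=k["K"]@Q.inv().apply(np.array(X)-k["position"]); return v[:2]/v[2]
for s in(-.028,.028): print("edges y",proj(L+s*M[:,1],k))
print("bottom",proj(L-.028*u+[0,0,-.005],k),proj(L-.028*u+[0,0,.005],k))
ks=bot.calibration("side");print("side lens",proj(L,ks))
# collar from side with post xy known
for g in(np.array([.4885,.1225]),np.array([.487,.1225])):
    c,s=np.cos(np.radians(-14.1)),np.sin(np.radians(-14.1)); X=g+[c*.09+s*.02,s*.09-c*.02]
    for z in(.096,.100,.104): print(X,z,proj([*X,z],ks),proj([*X,z],bot.calibration("top")),proj([*X,z],k))
I=bot.camera("wrist").astype(int); m=(I[...,2]>110)&(I[...,2]>2*I[...,1]); ys,xs=np.nonzero(m); print("red wrist",xs.min(),xs.max(),ys.min(),ys.max())
bot.camera("side")
print([ (proj(at_z("side",(289.5,310.5),z),ks), at_z("side",(289.5,310.5),z)) for z in (.108,.112,.116)])
```

```text
lens kin [0.4898 0.1202 0.112 ]
gauge wrist [0.4905 0.1235 0.028 ]
edges y [212.5373  43.0352]
edges y [413.3789  43.0228]
bottom [313.4945 144.5091] [313.2269 147.5683]
side lens [289.2172 310.7633]
[0.5709 0.0812] 0.096 [267.5718 285.8327] [258.2726 232.8545] [596.1363  55.8666]
[0.5709 0.0812] 0.1 [267.4808 284.3515] [258.0307 232.4811] [604.6762  54.3036]
[0.5709 0.0812] 0.104 [267.3893 282.8627] [257.787  232.1048] [613.7546  52.642 ]
[0.5694 0.0812] 0.096 [268.1862 286.154 ] [258.2511 233.5172] [591.4331  58.0264]
[0.5694 0.0812] 0.1 [268.0967 284.6727] [258.0091 233.1462] [599.8157  56.5317]
[0.5694 0.0812] 0.104 [268.0067 283.1838] [257.7652 232.7723] [608.7261  54.943 ]
red wrist 578 639 11 105
[(array([289.5, 310.5]), array([0.492 , 0.1165, 0.108 ])), (array([289.5, 310.5]), array([0.4897, 0.1194, 0.112 ])), (array([289.5, 310.5]), array([0.4875, 0.1223, 0.116 ]))]
```

Run:
```python
from h import *
def proj(X,k): Q=R.from_quat(k["orientation"]);v=Q.inv().apply(np.atleast_2d(X)-k["position"])@k["K"].T; return v[:,:2]/v[:,2:]
t=np.linspace(0,2*np.pi,72)
for c in((.570,.0795),(.5705,.0785),(.5694,.0812)):
  for z in(.096,.100,.104):
    P=np.vstack([np.c_[c[0]+.013*np.cos(t),c[1]+.013*np.sin(t),np.full(72,z+h)] for h in(-.005,.005)])
    w=proj(P,bot.calibration("wrist"));s=proj(P,bot.calibration("side"))
    print(c,z,"wrist minx %.1f y %.1f..%.1f"%(w[:,0].min(),w[:,1].min(),w[:,1].max()),"side x %.1f..%.1f y %.1f..%.1f"%(*np.sort(s[:,0])[[0,-1]],*np.sort(s[:,1])[[0,-1]]))
S=bot.camera("side").astype(int);m=(S[...,2]>90)&(S[...,2]>1.7*S[...,1]);m[:, :255]=0;m[:,285:]=0;m[:265]=0;m[300:]=0
ys,xs=np.nonzero(m);print(xs.min(),xs.max()+1,ys.min(),ys.max()+1)
```

```text
(0.57, 0.0795) 0.096 wrist minx 545.6 y 13.5..105.9 side x 261.6..275.4 y 278.9..292.2
(0.57, 0.0795) 0.1 wrist minx 552.3 y 10.4..105.9 side x 261.5..275.3 y 277.4..290.7
(0.57, 0.0795) 0.104 wrist minx 559.3 y 7.1..105.9 side x 261.3..275.2 y 275.9..289.3
(0.5705, 0.0785) 0.096 wrist minx 547.8 y 16.1..108.2 side x 261.7..275.5 y 278.5..291.8
(0.5705, 0.0785) 0.1 wrist minx 554.6 y 13.2..108.2 side x 261.6..275.4 y 277.0..290.3
(0.5705, 0.0785) 0.104 wrist minx 561.7 y 10.0..108.2 side x 261.5..275.3 y 275.5..288.8
(0.5694, 0.0812) 0.096 wrist minx 542.6 y 8.5..101.9 side x 261.2..275.1 y 279.5..292.9
(0.5694, 0.0812) 0.1 wrist minx 549.2 y 5.3..101.8 side x 261.1..275.0 y 278.1..291.4
(0.5694, 0.0812) 0.104 wrist minx 556.2 y 1.8..101.6 side x 261.0..274.9 y 276.6..289.9
262 276 278 290
```

Emit:
move_arm --pt "0 1 -1.2 3 0 0 0" --pt "0 1 -1.2 4 0 0 0" --pt "0 1 -1 4 0 0 0" --pt "0 0 0 0 0 0 0" --pt "0 0 0 0 0 0 0" --pt "0 0 0 0 0 0 0" --pt "0 0 0 0 0 0 0"

```text
clock: 13.4
eef_pos: [0.4459, 0.0344, 0.09]
tool_rot: [0.842, 0.54, 0.001, 0.001]
ft_force: [0.2, -0.1, -0.8]
grip_width: 0.0148
grasp_force: 59.0
```

Run:
```python
from h import *
S=bot.camera("side");I=bot.camera("wrist")
o=bot.get_obs();p=o["eef_pos"];M=R.from_quat(o["tool_rot"]).as_matrix();print(o["clock"],p,M[2],M[:,0],o["grasp_force"])
print("kin lens",p-.0108*M[:,2]+.1*M[:,0])
def z(I,x,y,w,h): return cv2.resize(I[y:y+h,x:x+w],(400,300),interpolation=cv2.INTER_CUBIC)
cv2.imwrite("pics/f2.png",np.vstack([np.hstack([z(S,240,265,100,75),z(S,180,230,200,150)]),np.hstack([z(I,120,0,400,300),z(I,0,0,640,480)])]))
```

```text
13.5 [0.4459 0.0343 0.0901] [ 0.0002  0.0021 -1.    ] [0.417  0.9089 0.0002] 58.9570015668869
kin lens [0.4876 0.1252 0.1009]
```

View pics/f2.png

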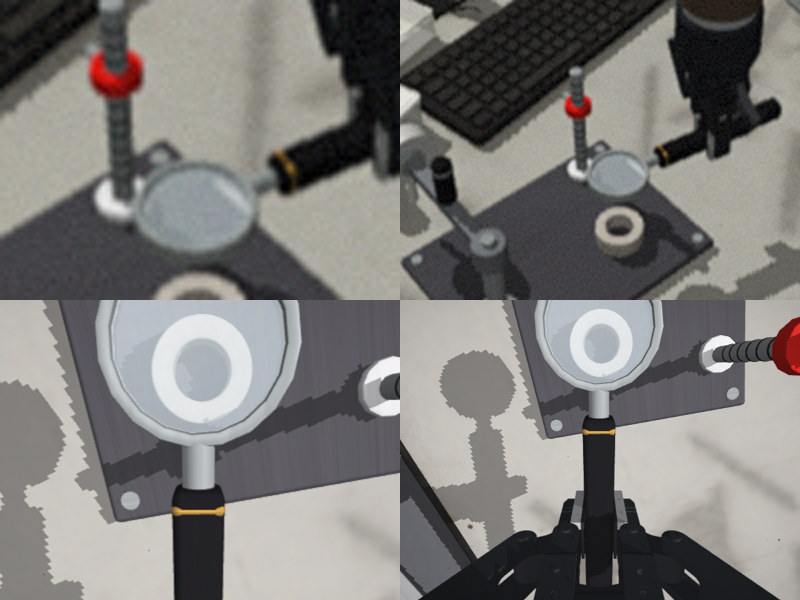

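The side tile shows the lens at (288.8,316.7), directly above the gauge top at (289.5,342.5). In the wrist tile the gauge lies inside the lens at (321,69), against a lens column of 319.

Run:
```python
from h import *
print("gauge wrist",at_z("wrist",(321,69),.028),"gauge side",at_z("side",(289.5,342.5),.028),"lens side",at_z("side",(288.75,316.7),.101))
o=bot.get_obs();p=o["eef_pos"];M=R.from_quat(o["tool_rot"]).as_matrix()
k=bot.calibration("wrist");Q=R.from_quat(k["orientation"])
L=p-.0108*M[:,2]+.1*M[:,0]
v=k["K"]@Q.inv().apply(L-k["position"]);print("lens px kin",v[:2]/v[2])
G=at_z("wrist",(321,69),.028);Lw=at_z("wrist",(319.5,v[1]/v[2]),.101)
print("Lw",Lw,"diff tool",M.T@(G-Lw)*1000,"side diff tool",M.T@(at_z("side",(289.5,342.5),.028)-at_z("side",(288.75,316.7),.101))*1000)
```

```text
gauge wrist [0.49   0.1234 0.028 ] gauge side [0.4882 0.1238 0.028 ] lens side [0.4881 0.1242 0.101 ]
lens px kin [312.8577  43.116 ]
Lw [0.4893 0.1245 0.101 ] diff tool [-0.6224  0.9843 73.0021] side diff tool [-0.3368  0.141  73.0004]
```

```bash
python3 -c "
from workcell import bot
print(bot.job_done())"
```

```text
the job is handed in; nothing more can be done
None
```

The job is handed in: the swing arm is right back at about 1.57 rad, and the loupe is held level with its lens within about 1 mm of centre over the ring gauge at about 101 mm, the collar's height as measured (100–102 mm).

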